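# Slide two heavy regulators back into the row

### The arm

A 6-joint arm with a two-finger parallel gripper is mounted at the origin on the work surface. World frame = base frame: x ahead of the robot, y to its left, z up, the work surface at z = 0. Lengths are in m, angles in degrees, forces in N, time in s.
With the tool pointing down it reaches from about 0.4 to 0.825 m from the base axis. Payload 7 kg.
Tool frame: the origin (TCP) lies between the finger pads; the fingertips stand 14 mm ahead of it and the grasp point (between the pads) lies 5 mm behind it; z points along the fingers, y is the line along which they close (so a half turn about z gives the same grasp; the last joint's range is limited). The gripper opens to 88 mm and grips with 3 to 60 N. Pads are 19 mm wide; open, the fingers measure 130 mm over their backs; the gripper's body (78 mm by 193 mm) begins 47 mm behind the grasp point.
Start: joints at [-50.758, 20.546, 0.682, 0, -70.136, -16.507], TCP at [0.261, -0.623, 0.241] pointing down, gripper open.
Joint ranges: [-176.03, 176.03], [-82.01, 121.73], [-58.28, 71.71], [-173.87, 95.51], [-174.79, -0.11], [-173.66, 173.66]. Speed limits (degrees/s): [136.94, 136.94, 172.46, 180, 180, 180].

### API

Orientations are given as [roll, pitch, yaw] about the fixed x, y, z axes, in that order (R = Rz(yaw) Ry(pitch) Rx(roll)).
In Python, from plant import status, cams, job gives the robot as it stands. The module is installed in compiled form; this text tells all that it offers.
- The arm moves only by the tool step_arm, never from a script. Its arguments are lists of equal length, an entry for each row: "xyz": the shift along the tool's x, y, z each as a share of 20 cm, from -1 to 1, a list of three; "yaw": the turn about the tool's z as a share of 360 degrees, from -1 to 1; "claw": the closure, from -1 (fully open) to 1 (shut). A call has 1 to 20 rows; each row is the pose to reach, as a shift and turn from the pose commanded when the call began, along the tool's axes at that moment, turning the shorter way round; what a row does not reach only later rows make up. A row lasts 1/12 s, in which the tool goes at most 41.7 mm and 7.16 degrees, less where a joint would pass 70% of its speed; a pose out of reach is approached as far as the arm can. A call with a number of a shift or a turn outside -1 to 1 is refused whole. A call with a gripper value outside its range is refused whole. The fingers move at their own pace and stop on an object; "grip_force" is the grip in N (left out, the last holds). Time passes only in rows, so rows that repeat a pose let the fingers close. It gives the time, the measured TCP pose, the force, the opening and the grip force at its end, in the units of the state.
- status.get_state(): the state, without advancing time (a new reading comes with each control period).
- cams.capture(name): name is "side" or "top"; returns (picture, depth): 384x512x3 uint8, blue, green, red; 384x512 float32, m along the optical axis (not along the pixel's ray), 0 where there is no reading.
- cams.calibration(name): a dict with "mtx" (3x3 intrinsics, pixels), "camera_from_world" (4x4, takes a point from world to camera coordinates). Camera axes: x right, y down, z forward; pixel columns grow to the right and rows downward; lengths in m; the calibration is good to about 2 mm. A picture is of the moment at which its call begins. calibration takes no time and is no camera call.
- job.close_job(): hands the job in; it is judged then, once.
The state is a dict: "time_s": time; "joints": joint angles; "qd": joint speeds; "joint_torque": joint torques, N m; "tcp_pos": TCP position; "eef_rot": TCP orientation; "contact_force": force on the tool from outside, world axes, zero at the start; "moment": the same for the moment, N m; "gripper_width": finger opening in m; "gripper_force": force on a finger pad.
Only numpy, scipy, OpenCV 4.12 (cv2) and the standard library are available. Lean on these libraries where they do the work, as an engineer would, in place of code of your own. Each camera call takes 0.05 s, during which the arm holds its last target. There are 200 camera calls.

### The job

Two of the four voltage regulators on the furnace bench have been pulled forward out of their row. Push each of them back into its empty place, until its front is in line with the fronts of the two that are still in the row and it stands square with them. They are heavy and tall: push low on the case so that they slide and never rock or tip, do not lift them or touch their knobs, and leave everything else on the bench where it is.

Things in the scene. Friction and masses are not known exactly. Their poses are not given: they have to be found in the camera images.
- strip: Aluminium mains socket strip, 50 x 600 x 44 mm (x, y, z), screwed to the bench behind the row of regulators and parallel to it. Origin: on the bench, middle of its long side facing the row; x points away from the row (as from the regulators' fronts to their rears), y to the robot's left. The row has four places 138 mm apart; a regulator in place leaves 47.5 mm of air before the strip.
- place_l (a point): Centre, at bench height, of the empty place in the row left of reg_home_l: where the origin of the regulator that belongs there must come. Axes as the strip's. The front of a regulator in place lies 52.5 mm from here, towards the robot. 28 mm of air lies between neighbours in the row.
- place_r (a point): Centre, at bench height, of the other empty place, between reg_home_l and reg_home_r. Axes as the strip's; otherwise as place_l.
- reg_a: Voltage regulator in a plain grey sheet-steel case, loose: 105 (front to back) x 110 x 200 mm high over its feet, about 2.4 kg (1.9 to 3.0). Origin: centre of the underside, at bench height; x points from the front (meter side, facing the robot) to the rear, z up. Pulled forward 45 to 110 mm, up to 9 degrees askew, before place_l or place_r (either), at most 10 mm aside.
- reg_b: Same make and size as reg_a, origin and axes alike; pulled forward before the other empty place. Both stand on four 8 mm rubber feet, outer edges 40 mm before and behind the centre. Friction on the bench is 0.48 to 0.72: sliding takes 9 to 21 N, and a push higher than about 55 mm may rock it. The front is flat, with nothing standing out below 120 mm.
- reg_home_l: Voltage regulator in a plain grey sheet-steel case, loose: 105 (front to back) x 110 x 200 mm high over its feet, about 2.4 kg (1.9 to 3.0). Origin: centre of the underside, at bench height; x points from the front (meter side, facing the robot) to the rear, z up. Already in line, between place_l and place_r. Leave it there.
- reg_home_r: Voltage regulator in a plain grey sheet-steel case, loose: 105 (front to back) x 110 x 200 mm high over its feet, about 2.4 kg (1.9 to 3.0). Origin: centre of the underside, at bench height; x points from the front (meter side, facing the robot) to the rear, z up. Already in line, at the right-hand end of the row. Leave it there.
- reg_a_knob: Black turning knob, 46 mm across and 24 mm high, in the middle of the top of reg_a, on a dial plate; its top is 227 mm above the bench. Origin: centre of its underside. Not to be touched.
- reg_b_knob: Black turning knob, 46 mm across and 24 mm high, in the middle of the top of reg_b, on a dial plate; its top is 227 mm above the bench. Origin: centre of its underside. Not to be touched.
- reg_home_l_knob: Black turning knob, 46 mm across and 24 mm high, in the middle of the top of reg_home_l, on a dial plate; its top is 227 mm above the bench. Origin: centre of its underside. Not to be touched.
- reg_home_r_knob: Black turning knob, 46 mm across and 24 mm high, in the middle of the top of reg_home_r, on a dial plate; its top is 227 mm above the bench. Origin: centre of its underside. Not to be touched.
- dome_a: Glass display dome on a foot, 68 mm across, 130 mm high, standing in front of reg_home_l or reg_home_r. Origin: centre of its underside. Leave it alone.
- dome_b: Second glass display dome, same size, standing in front of the other of these. Origin: centre of its underside. Leave it alone.
- crucible: White porcelain crucible, 52 mm across, 45 mm high, standing to the robot's left. Leave it alone.
- spanner: Steel spanner lying on the bench between the robot and reg_home_l, about 180 mm long, under 20 mm high. Leave it alone.
- driver: Screwdriver lying on the bench to the robot's right, about 200 mm long, 26 mm high. Leave it alone.
- jar: Amber glass jar, 60 mm across, 85 mm high, to the robot's right. Leave it alone.
- fitting: Brass pipe fitting, 26 mm across, 34 mm high, standing to the robot's left. Leave it alone.

How it is judged:
By the outcome, as a careful person would: the job done as asked, in the order asked, and still so for the second after the job is handed in, with the robot touching nothing.
It also fails if it takes over 58 s, if anything falls off the work surface, if the arm or the gripper's body presses on something with over 40 N, if the wrist force passes 120 N, or if a joint passes its speed limit or range.

## Working session

There is one attempt and no reset: what is moved stays moved. The work goes in short steps, Python scripts to look and compute and a tool call to move; the robot and the scene stay as the last step left them, time stands still between calls to the robot, and variables do not carry over. Pictures are saved under pics/ and viewed, at most 10 in all, crops included, and the job is handed in when it is done.

Besides the shell and the picture viewer there is one more tool, called after ">>>" by a JSON object that holds its "fn" and its "kwargs". step_arm: Moves the arm, as the interface text tells. Shift numbers are shares of 20 cm and turn numbers shares of 360 degrees, none past 1 either way. Its arguments: {"type":"object","properties":{"xyz":{"type":"array"},"yaw":{"type":"array"},"claw":{"type":"array"},"grip_force":{"type":"number"}},"required":["xyz","yaw","claw"]}

```bash
mkdir -p pics; ls; python3 - <<'E'
from plant import status,cams
import cv2,numpy as np
s=status.get_state();print({k:s[k] for k in('time_s','tcp_pos','eef_rot','contact_force','gripper_width')})
for n in('side','top'):
    p,d=cams.capture(n);cv2.imwrite(f'pics/{n}0.png',p);np.save(f'pics/{n}0.npy',d)
    c=cams.calibration(n);print(n,np.round(c['mtx'],1).tolist(),np.round(c['camera_from_world'],4).tolist())
E
```

```text
pics
{'time_s': 0.0, 'tcp_pos': array([ 0.26065424, -0.62212792,  0.23962602]), 'eef_rot': array([ 1.79904337e+02, -9.91510154e-03, -1.57270630e+02]), 'contact_force': array([0.60584071, 0.13479121, 0.23043936]), 'gripper_width': 0.08740131838137487}
side [[407.5, 0.0, 247.6], [0.0, 407.5, 190.9], [0.0, 0.0, 1.0]] [[-0.4975, 0.8674, -0.0016, 0.2411], [0.8193, 0.4693, -0.3293, -0.3508], [-0.2849, -0.1651, -0.9442, 1.4764], [0.0, 0.0, 0.0, 1.0]]
top [[362.1, 0.0, 256.9], [0.0, 362.1, 194.1], [0.0, 0.0, 1.0]] [[-0.0097, -1.0, -0.0006, -0.0055], [-0.9852, 0.0097, -0.1711, 0.5189], [0.1711, -0.0011, -0.9853, 1.3905], [0.0, 0.0, 0.0, 1.0]]
```

View pics/side0.png

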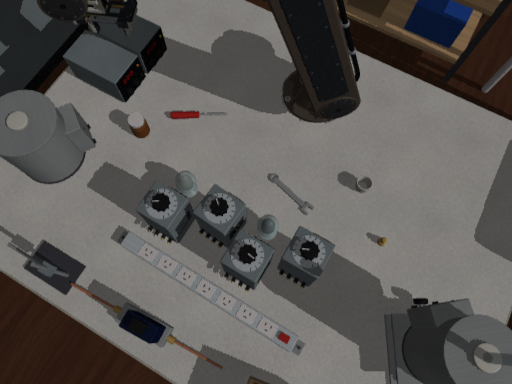

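View pics/top0.png

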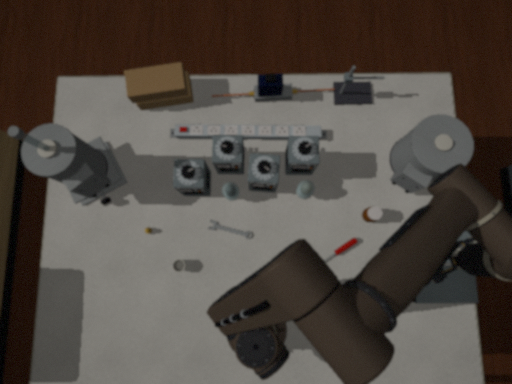

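The side view shows the four regulators at about (165,210), (220,213), (247,260) and (307,253). The strip runs from (125,238) to (300,345), with domes at (187,182) and (268,226). In the top view the regulators are at (190,175), (228,152), (264,172) and (303,152), so the first and third are the ones pulled forward.

```bash
cat > h.py <<'E'
import numpy as np,cv2
from plant import cams,status
def cloud(n,p=None,d=None):
    if p is None: p,d=cams.capture(n)
    c=cams.calibration(n);K=c['mtx'];T=np.linalg.inv(c['camera_from_world'])
    v,u=np.mgrid[:d.shape[0],:d.shape[1]]
    P=np.stack([(u-K[0,2])/K[0,0]*d,(v-K[1,2])/K[1,1]*d,d],-1)
    W=P@T[:3,:3].T+T[:3,3];W[d<=0]=np.nan
    return p,W,K,c['camera_from_world'],T
def onplane(uv,z,K,T):
    uv=np.atleast_2d(uv);r=np.c_[(uv[:,0]-K[0,2])/K[0,0],(uv[:,1]-K[1,2])/K[1,1],np.ones(len(uv))]@T[:3,:3].T
    o=T[:3,3];return o+r*((z-o[2])/r[:,2])[:,None]
def blobs(W,lo,hi,box=(.45,.95,-.4,.4),amin=15):
    x,y,z=W[...,0],W[...,1],W[...,2]
    m=((z>lo)&(z<hi)&(x>box[0])&(x<box[1])&(y>box[2])&(y<box[3])).astype(np.uint8)
    n,l,s,c=cv2.connectedComponentsWithStats(m)
    return [(l==i) for i in range(1,n) if s[i,4]>=amin]
E
python3 - <<'E'
from h import *
for n in('side','top'):
    p,W,K,C,T=cloud(n,cv2.imread(f'pics/{n}0.png'),np.load(f'pics/{n}0.npy'))
    print(n)
    for lab,lo,hi in(('reg',.185,.245),('strip',.036,.055),('mid',.07,.15)):
        for m in blobs(W,lo,hi):
            q=W[m];r=cv2.minAreaRect((q[:,:2]*1000).astype(np.float32))
            print(lab,m.sum(),'zmed',np.nanmedian(q[:,2]).round(4),'rect',np.round(r[0],1),np.round(r[1],1),round(r[2],1))
E
```

```text
side
reg 1500 zmed 0.2027 rect [ 651.3 -178.2] [111.6 109.5] 88.9
reg 1495 zmed 0.2027 rect [582.7 -33.1] [110.2 110.3] 84.9
reg 1641 zmed 0.2027 rect [567.5 235.2] [110.  109.9] 89.4
reg 1655 zmed 0.2027 rect [656.5  98.1] [110.5 110.8] 89.0
strip 51 zmed 0.047 rect [ 661.2 -126. ] [ 16.7 101.7] 79.3
strip 37 zmed 0.0471 rect [597.6  19.2] [ 14.4 105.6] 76.1
strip 3465 zmed 0.0465 rect [782.3  26.3] [601.1  50. ] 88.8
strip 41 zmed 0.0376 rect [ 939.2 -134. ] [14.9 51.6] 5.2
strip 68 zmed 0.038 rect [936.5 -33.2] [64.6 23.8] 89.1
mid 359 zmed 0.1048 rect [ 536.8 -195.9] [59.2 60.3] 86.4
mid 349 zmed 0.1123 rect [ 680.6 -152.8] [ 72.9 146.9] 43.4
mid 298 zmed 0.1117 rect [615.3  -9.2] [ 70.6 143.7] 38.8
mid 381 zmed 0.1068 rect [530.8  96.3] [60.5 64.1] 28.7
mid 155 zmed 0.115 rect [688.9 123.2] [ 69.9 143.6] 41.4
mid 193 zmed 0.1097 rect [621.5 233.8] [108.1   3.6] 88.6
mid 17 zmed 0.1382 rect [ 943.9 -367.4] [29.7  5.7] 78.6
mid 315 zmed 0.135 rect [940.4 -64.7] [ 19.3 100. ] 0.8
top
reg 888 zmed 0.2011 rect [657.5  98. ] [110.3 111.8] 88.9
reg 892 zmed 0.2015 rect [ 652.6 -178.9] 
[... 523 characters left out ...]
 [ 1.6 75.2] 89.0
strip 15 zmed 0.0474 rect [531.2 -56.4] [51.5  1.7] 84.9
strip 19 zmed 0.041 rect [518.  251.2] [71.8  1.5] 89.3
mid 283 zmed 0.123 rect [939.1 -66.8] [95.8 21. ] 89.7
mid 26 zmed 0.1403 rect [ 943.7 -368.1] [29.5  6.6] 85.2
mid 484 zmed 0.1254 rect [930.5 334.2] [ 41.8 134.1] 3.9
mid 157 zmed 0.1086 rect [ 625.6 -153.9] [146.1  73.1] 46.7
mid 18 zmed 0.1004 rect [671.5  41.9] [ 1.1 70.7] 89.7
mid 159 zmed 0.1072 rect [542.5 207.9] [ 72.3 145.6] 43.1
mid 128 zmed 0.1058 rect [607.9  95.3] [ 26.  112.2] 10.7
mid 229 zmed 0.1052 rect [ 531.8 -196.2] [61.2 60.2] 8.7
mid 225 zmed 0.1047 rect [527.8  93.6] [61.5 60.6] 88.8
mid 85 zmed 0.1054 rect [531.7 -29.8] [107.5   8.6] 85.9
```

```bash
python3 - <<'E'
from h import *
a=cv2.imread('pics/side0.png')[0:75,20:170];b=cv2.imread('pics/top0.png')[200:300,400:512]
a=cv2.resize(a,None,fx=5,fy=5,interpolation=3)[:375,:400*2];b=cv2.resize(b,None,fx=2.2,fy=2.2,interpolation=3)
o=np.zeros((600,750,3),np.uint8);o[:375]=a[:,:750];o[378:378+220,:b.shape[1]]=b
cv2.imwrite('pics/grip0.png',o)
for n in('side','top'):
    p,W,K,C,T=cloud(n,cv2.imread(f'pics/{n}0.png'),np.load(f'pics/{n}0.npy'))
    R=np.deg2rad(-157.27);ax=np.array([np.cos(R),np.sin(R)]);ay=np.array([np.sin(R),-np.cos(R)])
    q=W.reshape(-1,3);q=q[np.isfinite(q[:,0])]
    d=q[:,:2]-[.2607,-.6221];X=d@ax*1000;Y=d@ay*1000;Z=q[:,2]*1000-240
    for lo in range(-20,260,20):
        m=(Z>lo)&(Z<lo+20)&(abs(X)<180)&(abs(Y)<180)
        if m.sum()>3: print(n,lo,m.sum(),'X',np.percentile(X[m],[0,5,95,100]).round(),'Y',np.percentile(Y[m],[0,5,95,100]).round())
E
```

```text
side -20 42 X [-11. -11.   9.  13.] Y [-58. -56.  60.  61.]
side 0 66 X [-12. -12.   6.   8.] Y [-61. -57.  61.  63.]
side 20 47 X [-12. -11.   9.  12.] Y [-61. -58.  60.  63.]
side 40 46 X [-40. -38.  26.  39.] Y [-89. -82.  89.  90.]
side 60 329 X [-41. -39.  25.  41.] Y [-84. -66.  91.  95.]
side 80 555 X [-41. -35.  26.  34.] Y [-46. -20.  96.  99.]
side 100 118 X [-26. -24.  10.  18.] Y [-33. -27.  17.  92.]
side 120 35 X [-24. -23.  -8.  -2.] Y [-17.  -7.  18.  18.]
side 140 47 X [-40. -39. -29. -23.] Y [-13.  -9.  18.  19.]
top 40 4 X [-39. -39.  25.  35.] Y [-85. -82.  68.  89.]
top 60 94 X [-39. -39.  36.  38.] Y [-83. -75.  57.  95.]
top 80 232 X [-39. -29.  35.  39.] Y [-74. -67.  95.  98.]
top 100 41 X [-25. -24.  24.  25.] Y [-3.  2. 18. 18.]
top 120 5 X [-22. -22. -17. -17.] Y [13. 14. 18. 18.]
top 140 52 X [-39. -39.   6.  15.] Y [-45. -42.  37.  39.]
top 160 19 X [-32. -32.  14.  17.] Y [22. 25. 43. 44.]
top 180 120 X [-46. -45.  28.  39.] Y [-14.   6.  46.  47.]
top 200 139 X [-46. -45.  27.  37.] Y [-9.  5. 46. 47.]
top 220 138 X [-46. -45.  29.  34.] Y [-6.  8. 46. 47.]
top 240 134 X [-45. -43.  28.  39.] Y [ 9. 18. 46. 48.]
```

View pics/grip0.png

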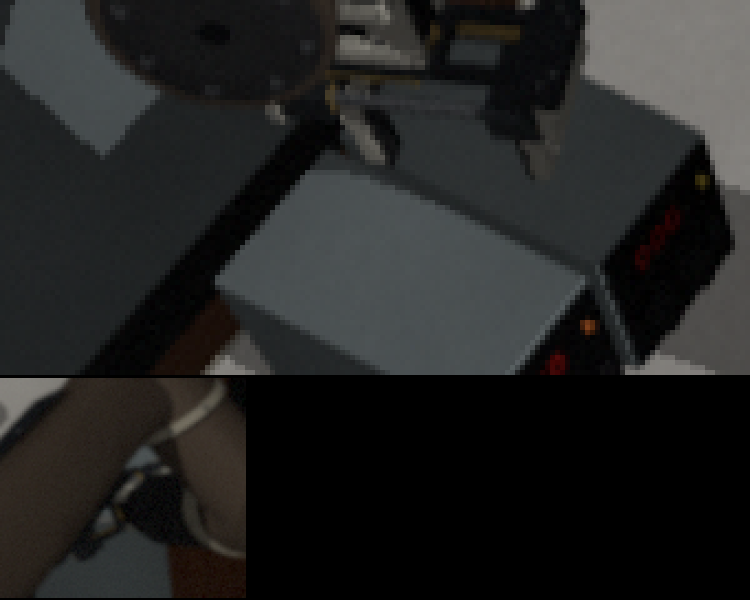

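The enlarged crop shows the gripper's wide body above two slim fingers. In tool axes the body spans X ±40 and Y ±97 mm, starting about 45–52 mm above the TCP. With the tool fixed vertical, the fingers sit inside the body's outline, so the body's long lower edge is what would meet the case. I'll check the wrist's clearance and where the small items are.

```bash
python3 - <<'E'
from h import *
for n in('side','top'):
    p,W,K,C,T=cloud(n,cv2.imread(f'pics/{n}0.png'),np.load(f'pics/{n}0.npy'))
    R=np.deg2rad(-157.27);ax=np.array([np.cos(R),np.sin(R)]);ay=np.array([np.sin(R),-np.cos(R)])
    q=W.reshape(-1,3);q=q[np.isfinite(q[:,0])]
    d=q[:,:2]-[.2607,-.6221];X=d@ax*1000;Y=d@ay*1000;Z=q[:,2]*1000-239.6
    m=(abs(X)<150)&(abs(Y)<110)&(Z>30)&(Z<400)
    for lo in range(36,110,6):
        k=m&(Z>lo)&(Z<=lo+6)
        if k.any(): print(n,lo,k.sum(),'X',X[k].min().round(),X[k].max().round(),'Y',Y[k].min().round(),Y[k].max().round())
    for lo in range(110,400,15):
        k=m&(Z>lo)&(Z<=lo+15)
        if k.any(): print(n,lo,k.sum(),'X',X[k].min().round(),X[k].max().round(),'Y',Y[k].min().round(),Y[k].max().round(),'r',np.hypot(X,Y)[k].max().round())
    if n=='side':
        for mm in blobs(W,.014,.06,(.25,.66,-.45,.5),6): print('small',mm.sum(),np.nanmean(W[mm],0).round(3),np.nanmin(W[mm],0).round(3),np.nanmax(W[mm],0).round(3))
E
```

```text
side 36 7 X -11.0 8.0 Y -57.0 -42.0
side 42 3 X 2.0 6.0 Y -49.0 -47.0
side 48 8 X -28.0 28.0 Y -48.0 88.0
side 54 29 X -40.0 39.0 Y -89.0 89.0
side 60 70 X -41.0 34.0 Y -82.0 91.0
side 66 119 X -40.0 27.0 Y -84.0 91.0
side 72 103 X -41.0 41.0 Y -69.0 95.0
side 78 77 X -39.0 30.0 Y -59.0 96.0
side 84 81 X -40.0 29.0 Y -41.0 97.0
side 90 255 X -41.0 34.0 Y -40.0 99.0
side 96 198 X -40.0 32.0 Y -34.0 98.0
side 102 52 X -26.0 17.0 Y -33.0 16.0
side 108 31 X -25.0 7.0 Y -27.0 17.0
side 110 62 X -25.0 7.0 Y -27.0 18.0 r 32.0
side 125 17 X -24.0 -9.0 Y -5.0 18.0 r 27.0
side 140 42 X -40.0 -23.0 Y -13.0 19.0 r 42.0
side 155 5 X -38.0 -36.0 Y -8.0 17.0 r 39.0
small 218 [ 0.307 -0.347  0.023] [ 0.252 -0.401  0.014] [ 0.344 -0.262  0.033]
small 120 [ 0.441 -0.436  0.04 ] [ 0.407 -0.45   0.014] [ 0.462 -0.428  0.06 ]
small 59 [0.262 0.294 0.036] [0.25  0.273 0.015] [0.269 0.317 0.051]
small 11 [ 0.539 -0.176  0.03 ] [ 0.524 -0.183  0.014] [ 0.551 -0.169  0.058]
small 8 [ 0.558 -0.187  0.042] [ 0.554 -0.204  0.014] [ 0.563 -0.177  0.059]
small 59 [ 0.634 -0.124  0.037] [ 0.61  -0.126  0.017] [ 0.
[... 770 characters left out ...]
70 33 X -45.0 28.0 Y -14.0 47.0 r 47.0
top 185 91 X -46.0 39.0 Y -11.0 47.0 r 47.0
top 200 107 X -46.0 37.0 Y -9.0 47.0 r 48.0
top 215 98 X -46.0 35.0 Y -6.0 47.0 r 48.0
top 230 107 X -46.0 39.0 Y 3.0 46.0 r 48.0
top 245 99 X -45.0 38.0 Y 9.0 48.0 r 49.0
top 260 108 X -43.0 36.0 Y 18.0 47.0 r 47.0
top 275 87 X -40.0 34.0 Y 24.0 48.0 r 48.0
top 290 70 X -36.0 35.0 Y 30.0 49.0 r 49.0
top 305 107 X -34.0 47.0 Y 19.0 52.0 r 53.0
top 320 95 X -30.0 42.0 Y 24.0 51.0 r 52.0
top 335 79 X -108.0 39.0 Y 28.0 79.0 r 134.0
top 350 150 X -108.0 32.0 Y 37.0 82.0 r 135.0
top 365 262 X -118.0 22.0 Y 42.0 88.0 r 145.0
top 380 399 X -149.0 11.0 Y -6.0 87.0 r 149.0
top 395 196 X -148.0 -7.0 Y -2.0 78.0 r 148.0
```

```bash
python3 - <<'E'
from h import *
for n in('side','top'):
    p,W,K,C,T=cloud(n,cv2.imread(f'pics/{n}0.png'),np.load(f'pics/{n}0.npy'))
    R=np.deg2rad(-157.27);ax=np.array([np.cos(R),np.sin(R)]);ay=np.array([np.sin(R),-np.cos(R)])
    q=W.reshape(-1,3);q=q[np.isfinite(q[:,0])]
    d=q[:,:2]-[.2607,-.6221];X=d@ax*1000;Y=d@ay*1000;Z=q[:,2]*1000-239.6
    r=np.hypot(X,Y)
    k=(Z>101)&(Z<195)&(r<60);o=np.argsort(Z[k])
    print(n,np.c_[Z,X,Y,r][k][o].round()[::3].tolist())
E
```

```text
side [[101.0, -19.0, 17.0, 25.0], [101.0, 18.0, 17.0, 25.0], [102.0, 3.0, 15.0, 15.0], [102.0, -20.0, -21.0, 29.0], [102.0, -22.0, -30.0, 37.0], [103.0, -16.0, 16.0, 23.0], [103.0, -19.0, -1.0, 19.0], [104.0, -23.0, -2.0, 23.0], [104.0, -19.0, -27.0, 33.0], [104.0, -18.0, -15.0, 24.0], [105.0, -15.0, -15.0, 22.0], [105.0, -24.0, -22.0, 32.0], [105.0, -24.0, 7.0, 25.0], [106.0, -19.0, -11.0, 22.0], [106.0, -24.0, -25.0, 35.0], [106.0, -23.0, 16.0, 28.0], [106.0, -18.0, -26.0, 32.0], [107.0, 12.0, 14.0, 19.0], [107.0, 1.0, 14.0, 14.0], [108.0, -25.0, 14.0, 29.0], [108.0, -17.0, -8.0, 19.0], [109.0, -20.0, 5.0, 21.0], [110.0, -24.0, 6.0, 25.0], [110.0, -19.0, -10.0, 22.0], [110.0, -17.0, -16.0, 23.0], [111.0, -10.0, 15.0, 18.0], [112.0, -15.0, -25.0, 29.0], [112.0, -16.0, -27.0, 32.0], [113.0, 7.0, 14.0, 16.0], [113.0, 2.0, 13.0, 13.0], [114.0, -20.0, 18.0, 27.0], [115.0, -22.0, 5.0, 23.0], [116.0, -20.0, 5.0, 21.0], [117.0, -23.0, 14.0, 27.0], [117.0, -24.0, 9.0, 26.0], [118.0, -10.0, 14.0, 17.0], [120.0, -20.0, -0.0, 20.0], [120.0, -19.0, -15.0, 24.0], [121.0, -19.0, 18.0, 26.0], [121
[... 1923 characters left out ...]
45.0, 45.0], [184.0, 3.0, 47.0, 47.0], [184.0, -32.0, 31.0, 45.0], [185.0, -42.0, 19.0, 47.0], [185.0, -14.0, 44.0, 47.0], [185.0, -8.0, 45.0, 45.0], [186.0, -40.0, 21.0, 45.0], [186.0, 39.0, 24.0, 46.0], [187.0, 16.0, 43.0, 46.0], [187.0, -3.0, 46.0, 46.0], [188.0, 24.0, 39.0, 46.0], [189.0, -21.0, 40.0, 45.0], [189.0, -45.0, -2.0, 45.0], [190.0, 10.0, 45.0, 46.0], [190.0, 13.0, 44.0, 46.0], [191.0, -28.0, 34.0, 44.0], [191.0, -24.0, 40.0, 46.0], [192.0, -14.0, 45.0, 47.0], [192.0, -44.0, 10.0, 45.0], [192.0, -37.0, 27.0, 46.0], [193.0, -39.0, 26.0, 47.0], [193.0, -1.0, 47.0, 47.0], [194.0, -31.0, 34.0, 46.0], [194.0, -45.0, 5.0, 45.0], [194.0, -19.0, 41.0, 45.0], [195.0, -46.0, 7.0, 47.0]]
```

>>> {"fn": "step_arm", "kwargs": {"xyz": [[-0.1,0.2,-0.3],[-0.2,0.4,-0.3],[-0.4,0.6,-0.3],[-0.6,0.75,-0.3],[-0.8,0.9,-0.3],[-0.9,1,-0.3],[-1,1,-0.3],[-1,1,-0.3],[-1,1,-0.3],[-1,1,-0.3],[-1,1,-0.3]], "yaw": [0,0,0,0,0,0,0,0,0,0,0], "claw": [1,1,1,1,1,1,1,1,1,1,1]}}

```text
time_s: 1.02
tcp_pos: [0.3678, -0.3608, 0.3004]
eef_rot: [180.0, -0.0, -157.2]
contact_force: [0.4, -0.7, -0.8]
gripper_width: 0.02
gripper_force: 0.0
```

>>> {"fn": "step_arm", "kwargs": {"xyz": [[-0.1,0.18,0],[-0.2,0.36,0],[-0.3,0.55,0],[-0.4,0.73,0],[-0.51,0.91,0]], "yaw": [0.016,0.032,0.048,0.064,0.0664], "claw": [1,1,1,1,1]}}

```text
time_s: 1.43
tcp_pos: [0.389, -0.1683, 0.3004]
eef_rot: [-180.0, -0.0, 178.3]
contact_force: [1.3, 0.2, -0.8]
gripper_width: 0.0002
gripper_force: 0.0
```

>>> {"fn": "step_arm", "kwargs": {"xyz": [[-0.02,0.2,0],[-0.04,0.4,0],[-0.06,0.6,0],[-0.08,0.8,0],[-0.1,1,0]], "yaw": [0,0,0,0,0], "claw": [1,1,1,1,1]}}

```text
time_s: 1.85
tcp_pos: [0.4136, 0.0321, 0.3008]
eef_rot: [180.0, 0.0, 178.7]
contact_force: [0.4, -1.2, -0.2]
gripper_width: 0.0002
gripper_force: 0.0
```

>>> {"fn": "step_arm", "kwargs": {"xyz": [[-0.02,0.2,0],[-0.04,0.4,0],[-0.06,0.6,0],[-0.08,0.8,0],[-0.1,1,0],[-0.1,1,0],[-0.1,1,0]], "yaw": [0,0,0,0,0,0,0], "claw": [1,1,1,1,1,1,1]}}

```text
time_s: 2.43
tcp_pos: [0.4384, 0.2316, 0.2995]
eef_rot: [-179.9, -0.1, 178.9]
contact_force: [-0.3, 0.2, -0.7]
gripper_width: 0.0004
gripper_force: 0.0
```

```bash
cat >> h.py <<'E'
def tool():
    s=status.get_state();p=np.array(s['tcp_pos']);R=np.deg2rad(s['eef_rot'][2])
    return p,np.array([np.cos(R),np.sin(R)]),np.array([np.sin(R),-np.cos(R)]),s
E
python3 - <<'E'
from h import *
p0,ax,ay,s=tool();print(s['time_s'],p0,s['eef_rot'])
for n in('side','top'):
    p,W,K,C,T=cloud(n);cv2.imwrite(f'pics/{n}1.png',p)
    q=W.reshape(-1,3);q=q[np.isfinite(q[:,0])]
    d=q[:,:2]-p0[:2];X=d@ax*1000;Y=d@ay*1000;Z=(q[:,2]-p0[2])*1000
    for lo in range(42,330,6):
        k=(abs(X)<70)&(abs(Y)<110)&(Z>lo)&(Z<=lo+6)
        if k.sum()>2: print(n,lo,k.sum(),'X',X[k].min().round(),X[k].max().round(),'Y',Y[k].min().round(),Y[k].max().round())
E
```

```text
2.4333 [0.43838851 0.23158075 0.29945916] [-1.79892128e+02 -8.84838195e-02  1.78870586e+02]
side 54 14 X -38.0 -12.0 Y -86.0 87.0
side 60 41 X -39.0 28.0 Y -86.0 87.0
side 66 144 X -39.0 27.0 Y -87.0 85.0
side 72 190 X -39.0 26.0 Y -88.0 89.0
side 78 76 X -39.0 9.0 Y -94.0 93.0
side 84 67 X -38.0 21.0 Y -93.0 93.0
side 90 634 X -39.0 42.0 Y -96.0 97.0
side 96 539 X -39.0 39.0 Y -96.0 96.0
side 102 43 X -24.0 -16.0 Y -49.0 17.0
side 108 3 X -21.0 -18.0 Y -23.0 -12.0
side 138 3 X -38.0 -34.0 Y -43.0 16.0
side 144 37 X -39.0 -30.0 Y -47.0 14.0
side 150 176 X -39.0 36.0 Y -49.0 18.0
side 156 29 X -38.0 17.0 Y -49.0 14.0
side 180 35 X -45.0 -16.0 Y -34.0 43.0
side 186 54 X -46.0 -7.0 Y -45.0 43.0
side 192 51 X -46.0 -10.0 Y -44.0 45.0
side 198 50 X -46.0 -5.0 Y -45.0 41.0
side 204 53 X -45.0 -6.0 Y -45.0 42.0
side 210 46 X -46.0 -18.0 Y -41.0 42.0
side 216 65 X -46.0 -6.0 Y -45.0 43.0
side 222 53 X -46.0 -16.0 Y -37.0 43.0
side 228 50 X -45.0 -7.0 Y -45.0 44.0
side 234 63 X -46.0 -5.0 Y -45.0 46.0
side 240 59 X -46.0 -11.0 Y -44.0 42.0
side 246 61 X -46.0 -5.0 Y -45.0 43.0
side 252 64 X -
[... 1284 characters left out ...]
0 8.0
top 204 20 X -22.0 46.0 Y -47.0 4.0
top 210 19 X -29.0 44.0 Y -46.0 13.0
top 216 13 X -4.0 45.0 Y -47.0 -13.0
top 222 22 X -30.0 46.0 Y -46.0 7.0
top 228 24 X -23.0 46.0 Y -47.0 0.0
top 234 15 X -32.0 44.0 Y -46.0 12.0
top 240 26 X -23.0 45.0 Y -47.0 7.0
top 246 20 X -14.0 46.0 Y -46.0 3.0
top 252 21 X -23.0 46.0 Y -47.0 11.0
top 258 20 X -24.0 45.0 Y -46.0 -8.0
top 264 21 X -18.0 46.0 Y -47.0 7.0
top 270 18 X -12.0 46.0 Y -46.0 -2.0
top 276 24 X -19.0 45.0 Y -47.0 -10.0
top 282 9 X 15.0 40.0 Y -44.0 -23.0
top 294 7 X 5.0 37.0 Y -48.0 -31.0
top 306 9 X -5.0 46.0 Y -51.0 -23.0
top 312 62 X -40.0 50.0 Y -52.0 -5.0
top 318 49 X -42.0 50.0 Y -51.0 -8.0
top 324 22 X -32.0 46.0 Y -49.0 -13.0
```

>>> {"fn": "step_arm", "kwargs": {"xyz": [[0,0.15,0.2],[0,0.15,0.4],[0,0.15,0.6],[0,0.15,0.8],[0,0.15,1]], "yaw": [0,0,0,0,0], "claw": [1,1,1,1,1]}}

```text
time_s: 2.95
tcp_pos: [0.4389, 0.2592, 0.0999]
eef_rot: [179.9, 0.1, 178.7]
contact_force: [-0.5, 0.6, -1.7]
gripper_width: 0.0001
gripper_force: 0.0
```

>>> {"fn": "step_arm", "kwargs": {"xyz": [[0,0,0.12],[0,0,0.24],[0,0,0.32],[0,0,0.36],[0,0,0.36],[0,0,0.36],[0,0,0.36]], "yaw": [0,0,0,0,0,0,0], "claw": [1,1,1,1,1,1,1]}}

```text
time_s: 3.53
tcp_pos: [0.4393, 0.261, 0.0301]
eef_rot: [179.9, 0.1, 178.8]
contact_force: [0.3, -0.6, -0.5]
gripper_width: 0.0009
gripper_force: 0.0
```

>>> {"fn": "step_arm", "kwargs": {"xyz": [[-0.04,0,0.015],[-0.08,0,0.015],[-0.11,0,0.015],[-0.13,0,0.015],[-0.145,0,0.015],[-0.155,0,0.015],[-0.165,0,0.015],[-0.175,0,0.015],[-0.185,0,0.015],[-0.195,0.001,0.015],[-0.205,0.001,0.015],[-0.215,0.002,0.015],[-0.225,0.002,0.015],[-0.235,0.003,0.015],[-0.245,0.003,0.015],[-0.245,0.003,0.015]], "yaw": [0,0,0,0,0,0,0,0,0,0,0,0,0,0,0,0], "claw": [1,1,1,1,1,1,1,1,1,1,1,1,1,1,1,1]}}

```text
time_s: 4.87
tcp_pos: [0.485, 0.2594, 0.0256]
eef_rot: [-179.9, -0.2, 178.8]
contact_force: [-15.4, 3.0, 6.9]
gripper_width: 0.0006
gripper_force: 5.0
```

```bash
cat >> h.py <<'E'
def regs(save=None):
    for n in('side','top'):
        p,W,*_=cloud(n)
        if save: cv2.imwrite(f'pics/{n}{save}.png',p)
        for m in blobs(W,.185,.215,(.5,.75,-.25,.3),200):
            q=W[m];q=q[abs(q[:,2]-np.median(q[:,2]))<.006]
            r=cv2.minAreaRect((q[:,:2]*1000).astype(np.float32))
            A=np.c_[q[:,:2]-q[:,:2].mean(0),np.ones(len(q))];c=np.linalg.lstsq(A,q[:,2],rcond=None)[0]
            print(n,len(q),np.round(r[0],1),np.round(r[1],1),round(r[2],1),'tilt deg xy',np.rad2deg(c[:2]).round(2),'z',c[2].round(4))
E
python3 - <<'E'
from h import *
p0,ax,ay,s=tool();print(s['time_s'],p0,s['contact_force'],s['moment'])
regs('2')
a=cv2.imread('pics/side2.png')[130:300,180:400]
cv2.imwrite('pics/c2.png',cv2.resize(a,None,fx=3,fy=3,interpolation=3))
E
```

```text
4.8667 [0.48503116 0.25941679 0.02557868] [-15.42071171   2.97904642   6.91085704] [ 0.70341307  4.21424561 -0.14449972]
side 1139 [ 653.5 -178.7] [110.5 105. ] 89.0 tilt deg xy [-0.21 -0.2 ] z 0.202
side 1170 [585.1 -33.6] [110.8 105.1] 84.8 tilt deg xy [-0.13 -0.13] z 0.202
side 1299 [576.  234.5] [109.7 105.8] 89.1 tilt deg xy [-0.8  -0.23] z 0.2025
side 1322 [659.1  98.2] [110.1 105. ] 89.0 tilt deg xy [ 0.08 -0.06] z 0.2022
top 664 [659.6  99. ] [108.2 105.9] 89.3 tilt deg xy [0.15 0.1 ] z 0.2002
top 670 [ 653.  -178.8] [109.4 105.5] 88.9 tilt deg xy [ 0.07 -0.28] z 0.2007
top 703 [585.  -33.7] [109.7 107.1] 84.9 tilt deg xy [ 0.01 -0.16] z 0.2006
top 529 [574.9 232.9] [108.3 103.2] 89.6 tilt deg xy [-0.76  0.58] z 0.2007
```

View pics/c2.png

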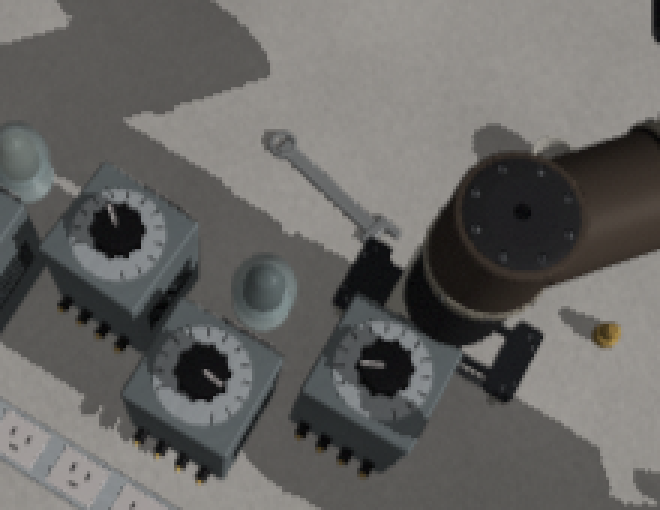

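The crop shows the gripper body against the front of the left regulator at (380,365). The knob and dome are clear. The regulator has slid about 6 mm and leans about 0.7°, so I'll keep the push slow with a slight downward drift.

>>> {"fn": "step_arm", "kwargs": {"xyz": [[-0.005,0,0.003],[-0.011,0,0.005],[-0.018,0.001,0.006],[-0.025,0.001,0.007],[-0.032,0.001,0.007],[-0.04,0.001,0.007],[-0.048,0.001,0.007],[-0.056,0.002,0.007],[-0.064,0.002,0.007],[-0.072,0.002,0.007],[-0.08,0.002,0.007],[-0.088,0.003,0.007],[-0.096,0.003,0.007],[-0.104,0.003,0.007]], "yaw": [0,0,0,0,0,0,0,0,0,0,0,0,0,0], "claw": [1,1,1,1,1,1,1,1,1,1,1,1,1,1]}}

```text
time_s: 6.13
tcp_pos: [0.5048, 0.2589, 0.0243]
eef_rot: [-179.8, -0.3, 178.7]
contact_force: [-20.5, -0.4, 14.7]
gripper_width: 0.0004
gripper_force: 5.7
```

```bash
python3 - <<'E'
from h import *
p0,ax,ay,s=tool();print(s['time_s'],p0,s['eef_rot'],s['contact_force'],s['moment'])
regs()
E
```

```text
6.1333 [0.50477823 0.25889133 0.02430732] [-179.83244697   -0.3053233   178.74458692] [-20.51727091  -0.42786739  14.73700782] [-0.14635764  5.27512487 -0.46633909]
side 1147 [ 653.2 -178.9] [110.4 105.6] 89.0 tilt deg xy [-0.11 -0.17] z 0.2022
side 1173 [584.9 -33.5] [111.  105.1] 84.7 tilt deg xy [-0.06 -0.08] z 0.2022
side 1317 [658.5  98.4] [109.7 105.3] 89.0 tilt deg xy [ 0.11 -0.11] z 0.202
side 1331 [590.1 234.1] [109.9 116.3] 88.4 tilt deg xy [-1.04  0.03] z 0.2025
top 659 [659.1  99.1] [108.  106.4] 89.7 tilt deg xy [0.14 0.16] z 0.2007
top 666 [ 653.3 -179.1] [109.5 105.8] 89.0 tilt deg xy [-0.08  0.02] z 0.2007
top 531 [597.4 233.3] [110.  104.9] 88.8 tilt deg xy [-0.74  0.28] z 0.2003
top 703 [584.8 -33.7] [109.6 106.6] 85.0 tilt deg xy [0.47 0.04] z 0.2006
```

>>> {"fn": "step_arm", "kwargs": {"xyz": [[-0.01,0,0.001],[-0.02,0.001,0.002],[-0.03,0.001,0.003],[-0.04,0.002,0.003],[-0.05,0.002,0.003],[-0.06,0.003,0.003],[-0.07,0.003,0.003],[-0.08,0.004,0.003],[-0.09,0.004,0.003],[-0.1,0.005,0.003],[-0.11,0.005,0.003],[-0.12,0.006,0.003],[-0.13,0.006,0.003],[-0.14,0.007,0.003],[-0.15,0.007,0.003],[-0.16,0.008,0.003],[-0.17,0.008,0.003],[-0.18,0.009,0.003],[-0.19,0.009,0.003],[-0.2,0.01,0.003]], "yaw": [0,0,0,0,0,0,0,0,0,0,0,0,0,0,0,0,0,0,0,0], "claw": [1,1,1,1,1,1,1,1,1,1,1,1,1,1,1,1,1,1,1,1]}}

```text
time_s: 7.9
tcp_pos: [0.5446, 0.2602, 0.0242]
eef_rot: [-179.8, -0.3, 178.7]
contact_force: [-21.7, -1.1, 18.3]
gripper_width: 0.0008
gripper_force: 5.5
```

```bash
python3 - <<'E'
from h import *
p0,ax,ay,s=tool();print(s['time_s'],p0,s['eef_rot'],s['contact_force'],s['moment'])
regs()
E
```

```text
7.9 [0.5445957  0.260166   0.02424195] [-179.83815426   -0.31920326  178.74759036] [-21.66901222  -1.06337461  18.3048326 ] [-0.63625056  5.68759229 -0.69151217]
side 1143 [ 653.4 -178.4] [109.7 105.3] 88.8 tilt deg xy [-0.05 -0.21] z 0.2021
side 1165 [585.5 -33.5] [111.  104.8] 84.9 tilt deg xy [-0.02 -0.19] z 0.2021
side 1323 [659.   98.2] [109.9 105. ] 88.8 tilt deg xy [-0.07  0.08] z 0.2022
side 1357 [634.5 235.5] [109.8 107.9] 89.0 tilt deg xy [-0.93 -0.  ] z 0.2024
top 659 [658.8  99.1] [108.2 106.4] 89.3 tilt deg xy [ 0.04 -0.01] z 0.2007
top 675 [ 652.8 -178.8] [109.  105.3] 88.8 tilt deg xy [ 0.17 -0.15] z 0.2007
top 485 [634.6 234.5] [110.3 104.2] 89.0 tilt deg xy [-0.86  0.57] z 0.2007
top 706 [584.  -33.7] [109.8 107.3] 84.8 tilt deg xy [0.43 0.13] z 0.2005
```

>>> {"fn": "step_arm", "kwargs": {"xyz": [[-0.01,0,0],[-0.02,0.001,0],[-0.03,0.001,0],[-0.04,0.002,0],[-0.05,0.002,0],[-0.06,0.003,0],[-0.07,0.003,0],[-0.08,0.004,0],[-0.088,0.004,0],[-0.096,0.005,0],[-0.103,0.005,0],[-0.109,0.005,0],[-0.114,0.005,0],[-0.117,0.005,0],[-0.118,0.005,0]], "yaw": [0,0,0,0,0,0,0,0,0,0,0,0,0,0,0], "claw": [1,1,1,1,1,1,1,1,1,1,1,1,1,1,1]}}

```text
time_s: 9.25
tcp_pos: [0.5682, 0.2609, 0.0243]
eef_rot: [-179.9, -0.3, 178.8]
contact_force: [-22.8, -0.7, 18.5]
gripper_width: 0.0002
gripper_force: 5.7
```

>>> {"fn": "step_arm", "kwargs": {"xyz": [[0.002,0,0],[0.005,0,0],[0.01,0,0],[0.02,0,0],[0.04,0,0],[0.08,0,0],[0.1,0,0],[0.1,0,0]], "yaw": [0,0,0,0,0,0,0,0], "claw": [1,1,1,1,1,1,1,1]}}

```text
time_s: 9.92
tcp_pos: [0.5511, 0.2627, 0.0239]
eef_rot: [-180.0, -0.0, 178.9]
contact_force: [-1.3, -0.3, -0.3]
gripper_width: 0.0005
gripper_force: 0.0
```

```bash
python3 - <<'E'
from h import *
p0,ax,ay,s=tool();print(s['time_s'],p0,s['eef_rot'],s['contact_force'],s['moment'])
regs()
E
```

```text
9.9167 [0.5510909  0.26267831 0.02388744] [-1.79995336e+02 -1.08153920e-02  1.78860140e+02] [-1.30074463 -0.27084377 -0.27950258] [-0.01819118  0.03006017 -0.01793387]
side 1141 [ 653.3 -178.6] [110.2 105.5] 88.6 tilt deg xy [-0.05 -0.17] z 0.2022
side 1160 [585.  -33.3] [110.7 105.5] 84.3 tilt deg xy [-0.1 -0. ] z 0.202
side 1320 [658.7  98. ] [109.9 105.3] 88.8 tilt deg xy [ 0.05 -0.11] z 0.2021
side 1400 [656.5 236.1] [109.8 105. ] 88.4 tilt deg xy [-0.15  0.03] z 0.2021
top 673 [659.5  98.9] [108.3 105.8] 89.2 tilt deg xy [-0.02 -0.06] z 0.2006
top 565 [656.8 235.4] [109.6 106.7] 88.9 tilt deg xy [-0.29  0.24] z 0.2005
top 661 [ 653.8 -178.5] [109.1 105.1] 88.1 tilt deg xy [-0.28 -0.32] z 0.2009
top 708 [585.2 -33.7] [109.6 106.2] 84.8 tilt deg xy [0.13 0.12] z 0.2006
```

>>> {"fn": "step_arm", "kwargs": {"xyz": [[-0.02,0,0],[-0.04,0,0],[-0.06,0,0],[-0.075,0,0],[-0.085,0,0],[-0.092,0,0],[-0.098,0,0],[-0.104,0,0],[-0.11,0,0],[-0.116,0,0],[-0.121,0,0],[-0.124,0,0],[-0.126,0,0],[-0.126,0,0]], "yaw": [0,0,0,0,0,0,0,0,0,0,0,0,0,0], "claw": [1,1,1,1,1,1,1,1,1,1,1,1,1,1]}}

```text
time_s: 11.18
tcp_pos: [0.5743, 0.2614, 0.024]
eef_rot: [-179.9, -0.3, 178.8]
contact_force: [-18.0, 1.2, 13.4]
gripper_width: 0.0002
gripper_force: 4.8
```

>>> {"fn": "step_arm", "kwargs": {"xyz": [[0.002,0,0],[0.005,0,0],[0.01,0,0],[0.02,0,0],[0.04,0,0],[0.1,0,0],[0.2,0,0],[0.3,0,0],[0.4,0,0],[0.4,0,0]], "yaw": [0,0,0,0,0,0,0,0,0,0], "claw": [1,1,1,1,1,1,1,1,1,1]}}

```text
time_s: 12.02
tcp_pos: [0.4945, 0.2631, 0.0238]
eef_rot: [-180.0, -0.1, 178.8]
contact_force: [-0.0, -0.9, 0.1]
gripper_width: 0.0005
gripper_force: 0.0
```

```bash
python3 - <<'E'
from h import *
p0,ax,ay,s=tool();print(s['time_s'],p0,s['eef_rot'],s['contact_force'],s['moment'])
regs()
E
```

```text
12.0167 [0.49447855 0.26314992 0.02376873] [-1.79970709e+02 -6.54809039e-02  1.78848603e+02] [-0.02050139 -0.94839091  0.09015479] [-0.12643798  0.15522599  0.01414814]
side 1139 [ 653.3 -178.6] [110.1 105.6] 88.6 tilt deg xy [-0.13 -0.05] z 0.2023
side 1170 [585.2 -33.5] [110.4 105.4] 84.7 tilt deg xy [-0.16 -0.14] z 0.2022
side 1319 [658.9  98.2] [110.1 104.9] 89.1 tilt deg xy [-0.21 -0.02] z 0.2021
side 1412 [662.9 235.4] [109.5 105.4] 89.0 tilt deg xy [-0.01 -0.14] z 0.2021
top 662 [661.2 235.2] [110.2 104.4] 88.4 tilt deg xy [0.33 0.25] z 0.2005
top 666 [659.1  99.4] [108.3 106.2] 89.7 tilt deg xy [-0.01  0.23] z 0.2004
top 664 [ 653.6 -178.6] [108.8 104.3] 88.6 tilt deg xy [-0.05 -0.06] z 0.2008
top 695 [585.6 -33.8] [109.4 104.9] 85.0 tilt deg xy [ 0.11 -0.18] z 0.2007
```

>>> {"fn": "step_arm", "kwargs": {"xyz": [[0.1,0,-0.1],[0.2,0,-0.3],[0.24,0,-0.5],[0.24,-0.1,-0.7],[0.24,-0.25,-0.85],[0.24,-0.45,-0.9],[0.24,-0.65,-0.9],[0.24,-0.85,-0.9],[0.24,-0.9,-0.9]], "yaw": [0,0,0,0,0,0,0,0,0], "claw": [1,1,1,1,1,1,1,1,1]}}

```text
time_s: 12.87
tcp_pos: [0.4452, 0.081, 0.2047]
eef_rot: [180.0, 0.1, 178.7]
contact_force: [-0.3, 0.4, -0.6]
gripper_width: 0.0006
gripper_force: 0.0
```

>>> {"fn": "step_arm", "kwargs": {"xyz": [[0,-0.2,0],[0,-0.4,0],[0,-0.6,0],[0,-0.68,0.2],[0,-0.685,0.4],[0,-0.685,0.6],[0,-0.685,0.75],[0,-0.685,0.85],[0,-0.685,0.89],[0,-0.685,0.89],[0,-0.685,0.89],[0,-0.685,0.89]], "yaw": [0,0,0,0.0071,0.0071,0.0071,0.0071,0.0071,0.0071,0.0071,0.0071,0.0071], "claw": [1,1,1,1,1,1,1,1,1,1,1,1]}}

```text
time_s: 13.87
tcp_pos: [0.4441, -0.0519, 0.0271]
eef_rot: [180.0, 0.1, 176.3]
contact_force: [0.2, -0.5, 0.9]
gripper_width: 0.0004
gripper_force: 0.0
```

>>> {"fn": "step_arm", "kwargs": {"xyz": [[-0.03,0.03,0.012],[-0.07,0.04,0.012],[-0.11,0.04,0.012],[-0.15,0.04,0.012],[-0.175,0.04,0.012],[-0.19,0.04,0.012],[-0.2,0.04,0.012],[-0.21,0.04,0.012],[-0.22,0.04,0.012],[-0.23,0.04,0.012],[-0.24,0.04,0.012],[-0.25,0.039,0.012],[-0.26,0.039,0.012],[-0.27,0.039,0.012],[-0.28,0.038,0.012],[-0.29,0.038,0.012]], "yaw": [0,0,0,0,0,0,0,0,0,0,0,0,0,0,0,0], "claw": [1,1,1,1,1,1,1,1,1,1,1,1,1,1,1,1]}}

```text
time_s: 15.2
tcp_pos: [0.4964, -0.0498, 0.0242]
eef_rot: [-179.9, -0.4, 176.2]
contact_force: [-33.4, -0.1, 40.2]
gripper_width: 0.0007
gripper_force: 8.9
```

```bash
python3 - <<'E'
from h import *
p0,ax,ay,s=tool();print(s['time_s'],p0,s['eef_rot'],s['contact_force'],s['moment'])
regs('3')
a=cv2.imread('pics/side3.png')[100:290,130:350]
cv2.imwrite('pics/c3.png',cv2.resize(a,None,fx=3,fy=3,interpolation=3))
E
```

```text
15.2 [ 0.49639149 -0.04982482  0.02419059] [-179.90762854   -0.38383979  176.15000365] [-33.39794441  -0.12253741  40.23440968] [0.458962   7.12629899 0.07365957]
side 1134 [ 653.4 -178.4] [110.8 104.9] 89.1 tilt deg xy [-0.27 -0.03] z 0.2021
side 1151 [574.1 -33.4] [110.3 136.7] 86.2 tilt deg xy [-0.94 -0.11] z 0.2026
side 1318 [658.7  98.2] [110.  105.3] 88.9 tilt deg xy [ 0.13 -0.17] z 0.202
side 1412 [662.6 235.6] [109.7 105.9] 88.9 tilt deg xy [-0.14 -0.15] z 0.2021
top 668 [661.3 234.8] [110. 105.] 89.2 tilt deg xy [0.17 0.1 ] z 0.2
top 666 [659.4  99.3] [108.3 105.9] 89.6 tilt deg xy [ 0.24 -0.32] z 0.2005
top 671 [ 652.4 -179. ] [109.7 105.4] 89.1 tilt deg xy [0.06 0.  ] z 0.2007
top 294 [609.5 -35.3] [ 67.7 112.7] 0.8 tilt deg xy [-2.3  -0.33] z 0.2006
```

View pics/c3.png

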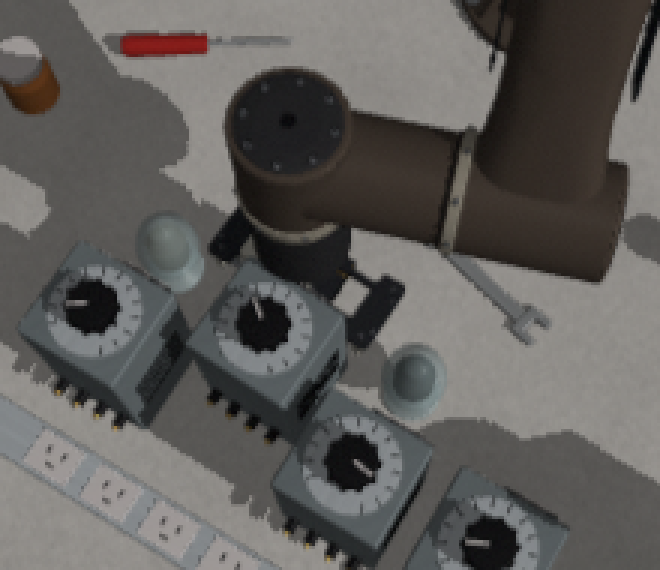

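The arm is at the front of the third regulator, clear of both domes at (168,250) and (413,380). The vertical force has risen to 40 N because the hand sits slightly too low. I'll ease back, raise it about 2 mm, and carry on.

>>> {"fn": "step_arm", "kwargs": {"xyz": [[0.005,0,-0.003],[0.015,0,-0.006],[0.025,0,-0.01],[0.025,0,-0.01],[0.025,0,-0.01]], "yaw": [0,0,0,0,0], "claw": [1,1,1,1,1]}}

```text
time_s: 15.72
tcp_pos: [0.4953, -0.0482, 0.0253]
eef_rot: [-180.0, -0.1, 176.2]
contact_force: [-6.3, 0.6, 2.3]
gripper_width: 0.0003
gripper_force: 0.0
```

```bash
python3 - <<'E'
from h import *
p0,ax,ay,s=tool();print(s['time_s'],p0,s['eef_rot'],s['contact_force'],s['moment'])
regs()
E
```

```text
15.7167 [ 0.49532975 -0.04823561  0.02528575] [-1.79988413e+02 -6.88390137e-02  1.76247274e+02] [-6.34294705  0.63321215  2.26780502] [-0.10282046  1.02908373 -0.14448905]
side 1137 [ 653.2 -178.8] [110.4 105.5] 89.1 tilt deg xy [ 0.01 -0.07] z 0.2021
side 1155 [582.4 -33.6] [111.  116.1] 86.1 tilt deg xy [-0.44 -0.03] z 0.2023
side 1328 [658.9  98.3] [110.1 105.5] 89.1 tilt deg xy [-0.29  0.12] z 0.2021
side 1400 [662.9 235.6] [109.8 105.3] 89.0 tilt deg xy [-0.14 -0.09] z 0.2021
top 662 [662.2 234.9] [110.3 102.9] 88.7 tilt deg xy [ 0.37 -0.06] z 0.2003
top 680 [659.3  98.9] [108.5 106.1] 89.0 tilt deg xy [ 0.16 -0.33] z 0.2006
top 663 [ 653.2 -178.7] [110.1 105.4] 89.1 tilt deg xy [ 0.01 -0.18] z 0.2008
top 301 [603.9 -35.6] [109.5  72.6] 85.9 tilt deg xy [-1.43 -0.13] z 0.2004
```

>>> {"fn": "step_arm", "kwargs": {"xyz": [[-0.005,0,-0.003],[-0.012,0,-0.003],[-0.02,0,-0.003],[-0.028,0,-0.003],[-0.036,0,-0.003],[-0.044,-0.001,-0.003],[-0.052,-0.001,-0.003],[-0.06,-0.001,-0.003],[-0.068,-0.002,-0.003],[-0.076,-0.002,-0.003]], "yaw": [0,0,0,0,0,0,0,0,0,0], "claw": [1,1,1,1,1,1,1,1,1,1]}}

```text
time_s: 16.65
tcp_pos: [0.5064, -0.0503, 0.0251]
eef_rot: [-179.9, -0.5, 176.3]
contact_force: [-18.6, 2.5, 11.3]
gripper_width: 0.0002
gripper_force: 6.2
```

```bash
python3 - <<'E'
from h import *
p0,ax,ay,s=tool();print(s['time_s'],p0,s['eef_rot'],s['contact_force'],s['moment'])
regs()
E
```

```text
16.65 [ 0.5063529  -0.05032468  0.02510681] [-179.88903631   -0.48742951  176.25409657] [-18.60149517   2.47318175  11.31127348] [0.60619217 5.08960625 0.43141087]
side 1138 [ 653.4 -178.4] [110.9 104.8] 88.2 tilt deg xy [-0.09 -0.21] z 0.2022
side 1166 [599.8 -35.6] [111.  105.6] 87.1 tilt deg xy [-0.96 -0.  ] z 0.2026
side 1321 [658.7  98.3] [109.7 105.9] 89.1 tilt deg xy [0.05 0.12] z 0.202
side 1401 [663.1 235.7] [109.6 105.6] 89.3 tilt deg xy [ 0.08 -0.13] z 0.2021
top 661 [662.4 234.9] [110.4 103.2] 89.6 tilt deg xy [ 0.24 -0.09] z 0.2
top 669 [659.4  99.1] [108.3 105.6] 89.4 tilt deg xy [-0.17 -0.09] z 0.2005
top 654 [ 653.2 -179. ] [109.1 105.3] 89.0 tilt deg xy [-0.12 -0.06] z 0.2008
top 278 [622.5 -37.3] [ 64.6 109.4] 0.8 tilt deg xy [-3.09 -0.4 ] z 0.2008
```

>>> {"fn": "step_arm", "kwargs": {"xyz": [[-0.01,0,0],[-0.02,0,0],[-0.03,0,0],[-0.04,-0.001,0],[-0.05,-0.001,0],[-0.06,-0.001,0],[-0.07,-0.001,0],[-0.08,-0.002,0],[-0.09,-0.002,0],[-0.1,-0.002,0],[-0.11,-0.002,0],[-0.12,-0.003,0],[-0.13,-0.003,0],[-0.14,-0.003,0],[-0.15,-0.003,0],[-0.16,-0.004,0],[-0.17,-0.004,0],[-0.18,-0.004,0],[-0.19,-0.004,0],[-0.2,-0.004,0]], "yaw": [0,0,0,0,0,0,0,0,0,0,0,0,0,0,0,0,0,0,0,0], "claw": [1,1,1,1,1,1,1,1,1,1,1,1,1,1,1,1,1,1,1,1]}}

```text
time_s: 18.42
tcp_pos: [0.5462, -0.0537, 0.025]
eef_rot: [-179.9, -0.5, 176.2]
contact_force: [-18.4, 1.3, 10.1]
gripper_width: 0.0005
gripper_force: 6.4
```

```bash
python3 - <<'E'
from h import *
p0,ax,ay,s=tool();print(s['time_s'],p0,s['eef_rot'],s['contact_force'],s['moment'])
regs()
E
```

```text
18.4167 [ 0.54616445 -0.05369006  0.02503584] [-179.89585225   -0.50541191  176.24030159] [-18.36725969   1.29962457  10.11248024] [0.35782388 5.00191462 0.29375731]
side 1134 [ 653.2 -178.7] [109.6 105.3] 88.5 tilt deg xy [-0.07 -0.03] z 0.2022
side 1191 [637.8 -38.8] [110.4 108.6] 85.9 tilt deg xy [-0.93 -0.19] z 0.2026
side 1327 [658.9  98.2] [109.9 105.1] 88.7 tilt deg xy [-0.08 -0.08] z 0.202
side 1406 [662.9 235.5] [109.7 105. ] 88.9 tilt deg xy [-0.17  0.07] z 0.2022
top 669 [661.1 235.1] [110.8 105.5] 89.0 tilt deg xy [ 0.18 -0.07] z 0.2
top 584 [660.3  99.3] [108.1 103.5] 89.6 tilt deg xy [-0.56 -0.5 ] z 0.2009
top 680 [ 653.1 -178.8] [109.1 105.1] 88.8 tilt deg xy [ 0.16 -0.2 ] z 0.2006
top 221 [664.2 -40.8] [108.6  58.5] 86.7 tilt deg xy [-3.69 -0.66] z 0.2004
```

>>> {"fn": "step_arm", "kwargs": {"xyz": [[-0.01,0,0],[-0.02,0,0],[-0.03,0,0],[-0.04,-0.001,0],[-0.05,-0.002,0],[-0.058,-0.002,0],[-0.064,-0.002,0],[-0.068,-0.002,0],[-0.07,-0.002,0]], "yaw": [0,0,0,0,0,0,0,0,0], "claw": [1,1,1,1,1,1,1,1,1]}}

```text
time_s: 19.27
tcp_pos: [0.5603, -0.0549, 0.025]
eef_rot: [-179.9, -0.5, 176.2]
contact_force: [-17.9, 1.6, 10.3]
gripper_width: 0.0002
gripper_force: 6.4
```

>>> {"fn": "step_arm", "kwargs": {"xyz": [[0.003,0,0],[0.008,0,0],[0.02,0,0],[0.05,0,0],[0.1,0,0],[0.1,0,0],[0.1,0,0]], "yaw": [0,0,0,0,0,0,0], "claw": [1,1,1,1,1,1,1]}}

```text
time_s: 19.85
tcp_pos: [0.5452, -0.0526, 0.0264]
eef_rot: [180.0, 0.1, 176.3]
contact_force: [-0.6, -0.3, -0.4]
gripper_width: 0.0004
gripper_force: 0.0
```

```bash
python3 - <<'E'
from h import *
p0,ax,ay,s=tool();print(s['time_s'],p0,s['eef_rot'],s['contact_force'])
regs()
E
```

```text
19.85 [ 0.54524251 -0.05262591  0.0264237 ] [1.79988491e+02 5.90605588e-02 1.76311725e+02] [-0.61390959 -0.27580612 -0.41426418]
side 1148 [ 653.4 -178.6] [110.7 105.4] 88.6 tilt deg xy [-0.04 -0.14] z 0.2021
side 1217 [650.2 -40.2] [110.3 104.9] 86.0 tilt deg xy [-0.1  -0.19] z 0.2021
side 1332 [658.8  98.3] [109.6 105.3] 89.1 tilt deg xy [-0.14  0.03] z 0.2021
side 1413 [662.9 235.5] [109.6 105.3] 88.9 tilt deg xy [-0.15 -0.04] z 0.2021
top 664 [661. 235.] [110.5 104.8] 89.1 tilt deg xy [ 0.27 -0.14] z 0.2003
top 620 [659.6  99.2] [108.1 105.5] 89.5 tilt deg xy [-0.44  0.03] z 0.2006
top 294 [668.8 -41.6] [109.2  69. ] 89.8 tilt deg xy [-0.51 -0.3 ] z 0.2008
top 659 [ 653.2 -178.7] [109.2 104.9] 88.7 tilt deg xy [-0.38 -0.02] z 0.2009
```

>>> {"fn": "step_arm", "kwargs": {"xyz": [[-0.03,0,0],[-0.05,0,0],[-0.065,0,0],[-0.075,0,0],[-0.085,0,0],[-0.095,0,0],[-0.103,0,0],[-0.11,0,0],[-0.115,0,0],[-0.118,0,0],[-0.12,0,0],[-0.12,0,0]], "yaw": [0,0,0,0,0,0,0,0,0,0,0,0], "claw": [1,1,1,1,1,1,1,1,1,1,1,1]}}

```text
time_s: 20.95
tcp_pos: [0.5637, -0.0553, 0.0249]
eef_rot: [-179.9, -0.5, 176.2]
contact_force: [-18.4, 2.4, 9.6]
gripper_width: 0.0003
gripper_force: 5.8
```

>>> {"fn": "step_arm", "kwargs": {"xyz": [[0.003,0,0],[0.008,0,0],[0.02,0,0],[0.05,0,0],[0.1,0,0],[0.15,0,0],[0.2,0,0],[0.2,0,0],[0.2,0,0]], "yaw": [0,0,0,0,0,0,0,0,0], "claw": [1,1,1,1,1,1,1,1,1]}}

```text
time_s: 21.7
tcp_pos: [0.5288, -0.0516, 0.0265]
eef_rot: [180.0, 0.0, 176.3]
contact_force: [-0.6, 0.2, 0.2]
gripper_width: 0.0006
gripper_force: 0.0
```

```bash
python3 - <<'E'
from h import *
p0,ax,ay,s=tool();print(s['time_s'],p0,s['eef_rot'],s['contact_force'])
regs()
E
```

```text
21.7 [ 0.52882112 -0.05162756  0.02647048] [1.79989732e+02 4.12135910e-02 1.76310778e+02] [-0.60452524  0.2249274   0.24899879]
side 1142 [ 653.2 -178.6] [111.4 105.5] 88.6 tilt deg xy [-0.15 -0.13] z 0.2021
side 1221 [653.7 -40.3] [109.9 105.3] 86.1 tilt deg xy [-0.08 -0.07] z 0.2022
side 1324 [659.1  98.3] [109.9 105. ] 89.0 tilt deg xy [-0.12  0.04] z 0.2021
side 1413 [662.6 235.6] [109.8 105.8] 89.0 tilt deg xy [ 0.04 -0.01] z 0.2021
top 665 [662.2 235.2] [110.5 102.8] 88.9 tilt deg xy [ 0.25 -0.26] z 0.2003
top 673 [659.4  98.9] [108.8 105.7] 89.0 tilt deg xy [-0.28 -0.45] z 0.2003
top 407 [661.3 -41.6] [109.1  91.3] 89.7 tilt deg xy [-0.71 -0.65] z 0.2009
top 660 [ 653.1 -178.9] [109.4 104.8] 89.0 tilt deg xy [0.18 0.04] z 0.2007
```

>>> {"fn": "step_arm", "kwargs": {"xyz": [[0,0.03,0],[0,0.045,0],[-0.03,0.045,0],[-0.06,0.045,0],[-0.09,0.045,0],[-0.115,0.045,0],[-0.13,0.045,0],[-0.14,0.045,0],[-0.15,0.045,0],[-0.158,0.045,0],[-0.165,0.045,0],[-0.171,0.045,0],[-0.176,0.045,0],[-0.179,0.045,0],[-0.181,0.045,0],[-0.181,0.045,0]], "yaw": [-0.0035,-0.0069,-0.0069,-0.0069,-0.0069,-0.0069,-0.0069,-0.0069,-0.0069,-0.0069,-0.0069,-0.0069,-0.0069,-0.0069,-0.0069,-0.0069], "claw": [1,1,1,1,1,1,1,1,1,1,1,1,1,1,1,1]}}

```text
time_s: 23.13
tcp_pos: [0.5633, -0.0456, 0.0256]
eef_rot: [-180.0, -0.2, 178.7]
contact_force: [-9.3, 0.0, 3.9]
gripper_width: 0.0005
gripper_force: 1.7
```

```bash
python3 - <<'E'
from h import *
p0,ax,ay,s=tool();print(s['time_s'],p0,s['eef_rot'],s['contact_force'],s['moment'])
regs()
E
```

```text
23.1333 [ 0.56326322 -0.04563179  0.02559327] [-179.9787456    -0.23462989  178.67649761] [-9.31176681  0.04956498  3.87269968] [ 0.0834253   1.98742093 -0.31655543]
side 1142 [ 653.5 -178.8] [110.8 105.2] 89.0 tilt deg xy [-0.01 -0.06] z 0.2021
side 1233 [646.5 -40. ] [110.3 125.5] 86.4 tilt deg xy [-1.02 -0.06] z 0.2026
side 1324 [659.1  98.3] [110.1 105.3] 89.2 tilt deg xy [-0.1  -0.09] z 0.2021
side 1409 [662.8 235.5] [109.7 105.3] 88.9 tilt deg xy [-0.17 -0.04] z 0.202
top 655 [662.1 235.1] [110.7 102.8] 89.1 tilt deg xy [ 0.16 -0.03] z 0.2004
top 435 [668.6  97.8] [ 88.2 105.8] 0.4 tilt deg xy [-1.07 -0.39] z 0.2009
top 670 [ 653.1 -179. ] [109.5 106. ] 89.0 tilt deg xy [-0.26 -0.22] z 0.2008
```

>>> {"fn": "step_arm", "kwargs": {"xyz": [[-0.003,0,0],[-0.006,0,0],[-0.009,0,0],[-0.012,0,0],[-0.014,0,0],[-0.014,0,0]], "yaw": [0,0,0,0,0,0], "claw": [1,1,1,1,1,1]}}

```text
time_s: 23.73
tcp_pos: [0.5644, -0.0464, 0.0254]
eef_rot: [-179.9, -0.4, 178.6]
contact_force: [-13.1, -1.8, 7.3]
gripper_width: 0.0006
gripper_force: 4.2
```

>>> {"fn": "step_arm", "kwargs": {"xyz": [[0.003,0,0],[0.008,0,0],[0.02,0,0],[0.05,0,0],[0.1,0,0],[0.15,0,0],[0.2,0,0],[0.2,0,0],[0.2,0,0]], "yaw": [0,0,0,0,0,0,0,0,0], "claw": [1,1,1,1,1,1,1,1,1]}}

```text
time_s: 24.48
tcp_pos: [0.5283, -0.0442, 0.0265]
eef_rot: [180.0, 0.0, 178.8]
contact_force: [0.5, 0.3, 0.3]
gripper_width: 0.0006
gripper_force: 0.0
```

```bash
python3 - <<'E'
from h import *
p0,ax,ay,s=tool();print(s['time_s'],p0,s['eef_rot'],s['contact_force'])
regs()
E
```

```text
24.4833 [ 0.52829317 -0.04420406  0.0264619 ] [1.79992236e+02 4.01583665e-02 1.78798184e+02] [0.45356108 0.27755287 0.34403601]
side 1138 [ 653.5 -178.4] [110.8 105.4] 88.8 tilt deg xy [-0.01 -0.29] z 0.2021
side 1223 [654.4 -40.8] [110.  105.2] 87.3 tilt deg xy [-0.08 -0.19] z 0.2022
side 1324 [658.7  98.3] [109.9 106.1] 88.9 tilt deg xy [-0.05 -0.17] z 0.2022
side 1409 [662.8 235.6] [109.8 105.5] 88.9 tilt deg xy [-0.2  -0.04] z 0.2021
top 667 [661.2 234.9] [109.9 105. ] 89.2 tilt deg xy [-0.03  0.1 ] z 0.2005
top 660 [659.7  98.9] [108.4 106.1] 89.1 tilt deg xy [ 0.02 -0.06] z 0.2004
top 394 [661.1 -41.3] [108.7  92. ] 89.2 tilt deg xy [-1.21 -0.16] z 0.2007
top 670 [ 652.7 -179. ] [110.  105.7] 89.3 tilt deg xy [ 0.27 -0.08] z 0.2009
```

>>> {"fn": "step_arm", "kwargs": {"xyz": [[-0.04,0,0],[-0.08,0,0],[-0.12,0,0],[-0.15,0,0],[-0.17,0,0],[-0.18,0,0],[-0.19,0,0],[-0.197,0,0],[-0.203,0,0],[-0.208,0,0],[-0.211,0,0],[-0.211,0,0]], "yaw": [0,0,0,0,0,0,0,0,0,0,0,0], "claw": [1,1,1,1,1,1,1,1,1,1,1,1]}}

```text
time_s: 25.58
tcp_pos: [0.5651, -0.0464, 0.0249]
eef_rot: [-179.9, -0.6, 178.7]
contact_force: [-18.6, 0.5, 9.4]
gripper_width: 0.0004
gripper_force: 2.2
```

>>> {"fn": "step_arm", "kwargs": {"xyz": [[0.003,0,0],[0.008,0,0],[0.02,0,0],[0.05,0,0],[0.1,0,0],[0.15,0,0],[0.2,0,0],[0.3,0,0],[0.4,0,0],[0.4,0,0]], "yaw": [0,0,0,0,0,0,0,0,0,0], "claw": [1,1,1,1,1,1,1,1,1,1]}}

```text
time_s: 26.42
tcp_pos: [0.4863, -0.044, 0.0259]
eef_rot: [180.0, -0.1, 178.7]
contact_force: [-1.4, -0.7, -0.4]
gripper_width: 0.0003
gripper_force: 0.0
```

```bash
python3 - <<'E'
from h import *
p0,ax,ay,s=tool();print(s['time_s'],p0,s['eef_rot'],s['contact_force'])
regs();regs()
E
```

```text
26.4167 [ 0.4863074  -0.04399736  0.02591824] [ 1.79997178e+02 -1.35138458e-01  1.78715169e+02] [-1.41219585 -0.72353415 -0.41527813]
side 1146 [ 653.3 -178.4] [111.8 105.4] 88.8 tilt deg xy [ 0.01 -0.15] z 0.202
side 1217 [654.8 -41.3] [110.6 105.1] 87.3 tilt deg xy [-0.08 -0.2 ] z 0.2021
side 1319 [659.   98.2] [110.3 105.4] 88.9 tilt deg xy [-0.1  -0.24] z 0.202
side 1419 [662.7 235.6] [109.8 105.8] 89.0 tilt deg xy [-0.06  0.14] z 0.2021
top 672 [660.6 235.2] [110.7 106.2] 89.6 tilt deg xy [0.14 0.05] z 0.2004
top 661 [659.4  99.1] [108.4 106.3] 89.2 tilt deg xy [-0.1  -0.08] z 0.2003
top 675 [654.4 -41.3] [108.6 105.7] 89.0 tilt deg xy [ 0.28 -0.19] z 0.2006
top 677 [ 652.4 -178.9] [109.5 106.2] 88.8 tilt deg xy [-0.13 -0.44] z 0.2008
side 1144 [ 653.  -178.9] [110.5 105.7] 88.7 tilt deg xy [-0.06 -0.16] z 0.2021
side 1218 [654.6 -41.6] [110. 105.] 87.8 tilt deg xy [-0.09 -0.14] z 0.2021
side 1313 [659.  98.] [110.1 105. ] 89.0 tilt deg xy [-0.05 -0.  ] z 0.2021
side 1403 [662.6 235.6] [109.7 105.5] 89.1 tilt deg xy [ 0.06 -0.02] z 0.2022
top 664 [661.7 234.9] [110.  104.7] 88.6 tilt deg xy [ 0.34 -0.21] z 0.2003
top 668 [659.3  98.9] [108.6 106. ] 89.2 tilt deg xy [ 0.15 -0.25] z 0.2004
top 676 [654.8 -41.2] [108.6 105.9] 88.9 tilt deg xy [-0.09  0.01] z 0.2007
top 662 [ 653.3 -178.7] [109.1 104.8] 88.4 tilt deg xy [-0.1  -0.22] z 0.2008
```

>>> {"fn": "step_arm", "kwargs": {"xyz": [[-0.1,0,0],[-0.2,0,0],[-0.28,0,0],[-0.33,0,0],[-0.36,0,0],[-0.375,0,0],[-0.385,0.001,0],[-0.392,0.002,0],[-0.398,0.003,0],[-0.402,0.004,0],[-0.405,0.005,0],[-0.405,0.005,0]], "yaw": [0,0,0,0,0,0,0,0,0,0,0,0], "claw": [1,1,1,1,1,1,1,1,1,1,1,1]}}

```text
time_s: 27.62
tcp_pos: [0.5651, -0.0457, 0.0248]
eef_rot: [-179.9, -0.6, 178.7]
contact_force: [-19.7, -1.2, 8.6]
gripper_width: 0.0007
gripper_force: 0.8
```

>>> {"fn": "step_arm", "kwargs": {"xyz": [[0.003,0,0],[0.008,0,0],[0.02,0,0],[0.05,0,0],[0.1,0,0],[0.15,0,0],[0.2,0,0],[0.3,0,0],[0.4,0,0],[0.5,0,0],[0.6,0,0],[0.6,0,0]], "yaw": [0,0,0,0,0,0,0,0,0,0,0,0], "claw": [1,1,1,1,1,1,1,1,1,1,1,1]}}

```text
time_s: 28.62
tcp_pos: [0.4471, -0.0423, 0.0259]
eef_rot: [-180.0, -0.1, 178.7]
contact_force: [-0.7, 0.1, -0.2]
gripper_width: 0.0007
gripper_force: 0.0
```

```bash
python3 - <<'E'
from h import *
p0,ax,ay,s=tool();print(s['time_s'],p0,s['contact_force'])
for n in('side','top'):
    out={}
    for i in range(4):
        p,W,*_=cloud(n)
        for m in blobs(W,.185,.215,(.5,.75,-.25,.3),200):
            q=W[m];q=q[abs(q[:,2]-np.median(q[:,2]))<.006][:,:2]*1000
            r=cv2.minAreaRect(q.astype(np.float32));c=np.array(r[0])
            d=q-c; e=[]
            for sg in(1,-1):   # rear / front edge: extreme x per 6 mm strip in y, robust line
                pts=[]
                for y0 in np.arange(-45,45,6):
                    k=(d[:,1]>=y0)&(d[:,1]<y0+6)
                    if k.sum()>3: pts.append((y0+3,sg*np.max(sg*d[k,0])))
                if len(pts)>6:
                    f=cv2.fitLine(np.float32(pts),cv2.DIST_HUBER,0,.01,.01).ravel();e.append(np.rad2deg(np.arctan2(f[1],f[0])))
            out.setdefault(round(c[1]/30),[]).append([*c,r[2],*e])
    for k in sorted(out): print(n,np.mean(out[k],0).round(2))
E
```

```text
28.6167 [ 0.44711924 -0.04231848  0.02593932] [-0.65217234  0.12968741 -0.23716616]
side [ 653.32 -178.66   89.04    0.86    1.32]
side [654.66 -41.14  87.61   2.24   2.4 ]
side [659.16  98.17  88.91   1.25   1.42]
side [662.84 235.54  88.87   1.04   1.59]
top [ 6.5335e+02 -1.7876e+02  8.8820e+01  6.3000e-01  3.5000e-01]
top [ 6.5418e+02 -4.1260e+01  8.9050e+01  3.3000e-01  2.0800e+00]
top [6.5945e+02 9.8830e+01 8.9060e+01 2.1000e-01 1.9800e+00]
top [6.6178e+02 2.3508e+02 8.8670e+01 6.1000e-01 9.0000e-01]
```

>>> {"fn": "step_arm", "kwargs": {"xyz": [[0.1,0,0],[0.185,0,0],[0.185,-0.1,0],[0.185,-0.19,0],[0.185,-0.19,0],[0.185,-0.19,0],[0.185,-0.19,0],[0.185,-0.19,0],[0.185,-0.19,0],[0.185,-0.19,0.01],[0.185,-0.19,0.02],[0.185,-0.19,0.03],[0.185,-0.19,0.035],[0.185,-0.19,0.035],[0.185,-0.19,0.035],[0.185,-0.19,0.035],[0.185,-0.19,0.035]], "yaw": [0,-0.01,-0.03,-0.05,-0.07,-0.09,-0.11,-0.13,-0.15,-0.17,-0.19,-0.21,-0.23,-0.25,-0.25,-0.25,-0.25], "claw": [1,1,1,1,1,1,1,1,1,1,1,1,1,1,1,1,1]}}

```text
time_s: 30.43
tcp_pos: [0.4142, -0.0789, 0.019]
eef_rot: [180.0, -0.0, -91.5]
contact_force: [-0.1, -0.6, -1.0]
gripper_width: 0.0003
gripper_force: 0.0
```

>>> {"fn": "step_arm", "kwargs": {"xyz": [[0,-0.1,0],[0,-0.2,0],[0,-0.28,0],[0,-0.34,0],[0,-0.37,0],[0,-0.385,0],[0,-0.395,0],[0,-0.4,0],[0,-0.405,0],[0,-0.41,0],[0,-0.415,0],[0,-0.415,0]], "yaw": [0,0,0,0,0,0,0,0,0,0,0,0], "claw": [1,1,1,1,1,1,1,1,1,1,1,1]}}

```text
time_s: 31.43
tcp_pos: [0.4971, -0.0807, 0.0191]
eef_rot: [-180.0, 0.0, -91.2]
contact_force: [0.8, -0.4, -0.2]
gripper_width: 0.0003
gripper_force: 0.0
```

>>> {"fn": "step_arm", "kwargs": {"xyz": [[0,-0.003,0],[0,-0.006,0],[0,-0.009,0],[0,-0.012,0],[0,-0.015,0],[0,-0.015,0]], "yaw": [0,0,0,0,0,0], "claw": [1,1,1,1,1,1]}}

```text
time_s: 31.93
tcp_pos: [0.5002, -0.0808, 0.019]
eef_rot: [-180.0, 0.0, -91.2]
contact_force: [0.9, 0.2, 0.8]
gripper_width: 0.0005
gripper_force: 0.0
```

No contact yet, so I'll creep on.

>>> {"fn": "step_arm", "kwargs": {"xyz": [[0,-0.003,0],[0,-0.006,0],[0,-0.009,0],[0,-0.012,0],[0,-0.015,0],[0,-0.015,0]], "yaw": [0,0,0,0,0,0], "claw": [1,1,1,1,1,1]}}

```text
time_s: 32.43
tcp_pos: [0.5032, -0.0808, 0.019]
eef_rot: [-180.0, -0.0, -91.2]
contact_force: [0.1, -1.0, 0.2]
gripper_width: 0.0004
gripper_force: 0.0
```

>>> {"fn": "step_arm", "kwargs": {"xyz": [[0,-0.003,0],[0,-0.006,0],[0,-0.009,0],[0,-0.01,0],[0,-0.01,0]], "yaw": [0,0,0,0,0], "claw": [1,1,1,1,1]}}

```text
time_s: 32.85
tcp_pos: [0.5051, -0.0809, 0.019]
eef_rot: [180.0, -0.0, -91.2]
contact_force: [-0.4, -1.0, 0.0]
gripper_width: 0.0002
gripper_force: 0.0
```

>>> {"fn": "step_arm", "kwargs": {"xyz": [[0,-0.003,0],[0,-0.006,0],[0,-0.009,0],[0,-0.01,0],[0,-0.01,0]], "yaw": [0,0,0,0,0], "claw": [1,1,1,1,1]}}

```text
time_s: 33.27
tcp_pos: [0.5051, -0.0812, 0.0185]
eef_rot: [179.8, -0.0, -91.3]
contact_force: [-6.9, 1.3, 1.9]
gripper_width: 0.0002
gripper_force: 0.0
```

```bash
python3 - <<'E'
from h import *
p0,ax,ay,s=tool();print(s['time_s'],p0,s['contact_force'])
regs('4')
E
```

```text
33.2667 [ 0.50506832 -0.081183    0.01851192] [-6.91701678  1.26006468  1.85761497]
side 1144 [ 653.2 -179.1] [111.2 105. ] 88.6 tilt deg xy [-0.09 -0.25] z 0.202
side 1217 [654.8 -41.4] [110.8 104.9] 87.4 tilt deg xy [-0.04 -0.07] z 0.2023
side 1323 [658.7  98.3] [109.9 106. ] 89.1 tilt deg xy [-0.12 -0.18] z 0.2021
side 1413 [663.  235.6] [109.7 105.2] 88.9 tilt deg xy [-0.03 -0.05] z 0.2021
top 660 [662.3 235.3] [110.7 103. ] 89.3 tilt deg xy [0.26 0.15] z 0.2001
top 659 [659.6  99.3] [108.4 105.9] 89.8 tilt deg xy [-0.26 -0.25] z 0.2008
top 636 [654.5 -41.5] [109.1 105.2] 89.6 tilt deg xy [ 0.15 -0.44] z 0.2006
top 654 [ 653.  -179.1] [109.5 104.8] 88.8 tilt deg xy [0.22 0.05] z 0.201
```

>>> {"fn": "step_arm", "kwargs": {"xyz": [[0,-0.003,0],[0,-0.006,0],[0,-0.009,0],[0,-0.012,0],[0,-0.015,0],[0,-0.015,0]], "yaw": [0,0,0,0,0,0], "claw": [1,1,1,1,1,1]}}

```text
time_s: 33.87
tcp_pos: [0.5067, -0.0817, 0.0182]
eef_rot: [179.7, -0.0, -91.3]
contact_force: [-9.2, -0.9, 2.5]
gripper_width: 0.0005
gripper_force: 0.0
```

```bash
python3 - <<'E'
from h import *
p0,ax,ay,s=tool();print(s['time_s'],p0,s['contact_force'])
regs()
E
```

```text
33.8667 [ 0.50672298 -0.08170984  0.01815511] [-9.19007285 -0.86614688  2.51035982]
side 1136 [ 653.7 -178.7] [111.1 104.4] 89.1 tilt deg xy [-0.08  0.11] z 0.2021
side 1227 [656.7 -41.6] [110.6 105.1] 88.7 tilt deg xy [-0.33 -0.1 ] z 0.2022
side 1317 [659.1  98.3] [110.  104.9] 89.1 tilt deg xy [ 0.05 -0.02] z 0.2022
side 1409 [662.9 235.5] [109.8 105.2] 88.7 tilt deg xy [-0.13  0.13] z 0.202
top 664 [661.3 235.1] [109.7 106.4] 88.7 tilt deg xy [0.09 0.13] z 0.2004
top 676 [659.4  99.1] [108.4 106.3] 89.2 tilt deg xy [ 0.05 -0.12] z 0.2005
top 621 [656.1 -41.2] [108.5 104.6] 88.7 tilt deg xy [-0.18 -0.31] z 0.2011
top 663 [ 652.6 -178.7] [109.  105.9] 89.0 tilt deg xy [ 0.12 -0.08] z 0.2009
```

>>> {"fn": "step_arm", "kwargs": {"xyz": [[0,0.003,0],[0,0.01,0],[0,0.03,0],[0,0.1,0],[0,0.2,0],[0,0.3,0],[0,0.4,0],[0,0.4,-0.2],[0,0.4,-0.4],[0,0.4,-0.4],[0,0.4,-0.4]], "yaw": [0,0,0,0,0,0,0,0,0,0,0], "claw": [1,1,1,1,1,1,1,1,1,1,1]}}

```text
time_s: 34.88
tcp_pos: [0.4325, -0.0786, 0.1018]
eef_rot: [-179.6, 0.1, -91.2]
contact_force: [-0.7, -0.3, 0.4]
gripper_width: 0.001
gripper_force: 0.0
```

```bash
python3 - <<'E'
from h import *
p0,ax,ay,s=tool();print(s['time_s'],p0,s['contact_force'])
regs('5');regs()
a=cv2.imread('pics/side5.png')[100:330,90:420]
cv2.imwrite('pics/c5.png',cv2.resize(a,None,fx=2.4,fy=2.4,interpolation=3))
E
```

```text
34.8833 [ 0.43246157 -0.07860052  0.10182748] [-0.70074186 -0.32093478  0.36659295]
side 256 [513.7 -80. ] [79.  27.6] 89.2 tilt deg xy [-0.03  0.1 ] z 0.1982
side 1139 [ 653.4 -178.9] [110.6 105.1] 89.1 tilt deg xy [ 0.04 -0.11] z 0.2021
side 1217 [655.  -41.3] [109.9 105.8] 88.1 tilt deg xy [-0.12 -0.07] z 0.2021
side 1313 [659.2  98.2] [109.9 105.2] 88.8 tilt deg xy [-0.08  0.09] z 0.2021
side 1404 [663.2 235.5] [109.7 105.5] 88.9 tilt deg xy [-0.17 -0.01] z 0.2021
top 655 [661.6 234.8] [109.6 105.3] 88.4 tilt deg xy [ 0.08 -0.34] z 0.2002
top 665 [659.2  98.4] [108.6 105.4] 88.5 tilt deg xy [ 0.05 -0.22] z 0.2006
top 678 [654.1 -41.5] [109.  104.4] 89.5 tilt deg xy [ 0.2  -0.31] z 0.2007
top 679 [ 652.8 -178.7] [109.6 105.9] 89.0 tilt deg xy [ 0.24 -0.19] z 0.2007
side 240 [513.4 -81.3] [80.  26.6] 89.6 tilt deg xy [-1.4   0.15] z 0.1953
side 1137 [ 653.2 -178.3] [110.7 104.4] 88.9 tilt deg xy [-0.12 -0.09] z 0.2021
side 1216 [655.3 -41.5] [110.4 105.4] 88.7 tilt deg xy [ 0.07 -0.23] z 0.2021
side 1320 [658.9  98.1] [110.  105.2] 88.9 tilt deg xy [ 0.09 -0.05] z 0.2022
side 1415 [662.8 235.6] [109.8 105.1] 88.8 tilt deg xy [-0.07 -0.03] z 0.2021
top 664 [661.2 235.1] [110.3 104.9] 89.0 tilt deg xy [0.65 0.06] z 0.2002
top 669 [659.1  99.3] [108.1 105.8] 89.8 tilt deg xy [0.04 0.13] z 0.2005
top 668 [655.4 -41.4] [108.7 102.9] 89.2 tilt deg xy [ 0.28 -0.22] z 0.2008
top 664 [ 652.8 -178.5] [109.1 104.7] 88.4 tilt deg xy [-0.17 -0.08] z 0.2009
```

View pics/c5.png

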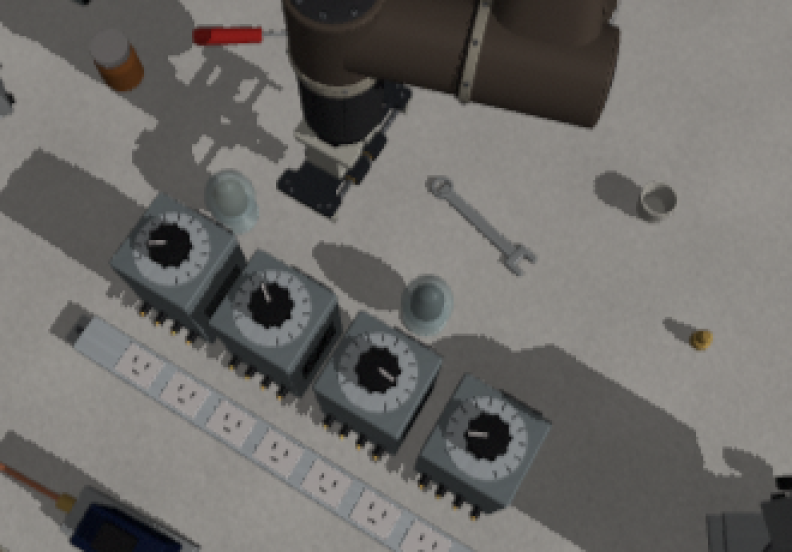

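The four regulators now stand in one line at (172,248), (272,308), (380,370) and (490,435). The domes, spanner, crucible and fitting look undisturbed, and the arm is clear. By the cameras, the two regulators I pushed are within about 1 mm in depth and 0.5° of square.

```bash
python3 -c "
from plant import job
print(job.close_job())"
```

```text
the job is handed in; nothing more can be done
None
```

Both regulators are back in the row, about 1 mm from in line and within 0.5° of square by camera, and the job is handed in at about 35 s; I had to push with the gripper body about 75–110 mm up, not below 55 mm, so each leaned about 1° while sliding, and the hand briefly pressed with about 50 N at the wrist (33 N forward, 40 N down) on the right-hand one, so the 40 N limit may have been passed.

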